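# Put the two-pole breaker away in the deep drawer

## Robot

A 6-joint arm with a two-finger parallel gripper is mounted at the origin on the work surface. World frame = base frame: x ahead of the robot, y to its left, z up, the work surface at z = 0. Lengths are in m, angles in rad, forces in N, time in s.
With the tool pointing down it reaches from about 0.35 to 0.85 m from the base axis. Payload 8.1 kg.
Tool frame: the origin (TCP) lies where the fingers leave the gripper's body, on its centre line; the fingertips stand 84 mm ahead of it and the grasp point (between the pads) lies 65 mm ahead of it; z points along the fingers, y is the line along which they close (so a half turn about z gives the same grasp; the last joint's range is limited). The gripper opens to 93 mm and grips with 3 to 60 N. Pads are 15 mm wide; open, the fingers measure 128 mm over their backs; the gripper's body (75 mm by 188 mm) begins 65 mm behind the grasp point.
Start: joints at [-1.33, 0.13, 1.488, -0, 1.523, -0.085], TCP at [0.192, -0.568, 0.303] pointing down, gripper open.
Joint ranges: [-2.96, 2.96], [-0.89, 2.26], [0.02, 2.5], [-1.34, 4.48], [0, 2.73], [-2.66, 2.66]. Speed limits (rad/s): [2.39, 2.39, 2.79, 3.14, 3.14, 3.14].

## Interface

Orientations are given as a rotation vector (axis times angle).
In Python, from plant import robot gives the robot as it stands.
- The arm moves only by the shell command python3 -m jog 'ROWS' [FORCE]. ROWS is text: rows parted by semicolons, each of 5 numbers parted by spaces: the opening, from 0 (shut) to 1 (fully open), then the shift along the tool's x, y, z in m, then the turn about the tool's z in degrees. A call has 1 to 10 rows; each row shifts and turns the commanded pose from where the row before left it, along the tool's axes as they then stand; what a row does not reach is not made up. A row lasts 1/12 s, in which the tool goes at most 41.7 mm and 7.16 degrees, less where a joint would pass 70% of its speed; a pose out of reach is approached as far as the arm can. A call with a gripper value outside its range is refused whole. The fingers move at their own pace and stop on an object; FORCE is the grip in N (left out, the last holds). Time passes only in rows, so rows that do not move let the fingers close. It gives the time, the measured TCP pose, the force, the opening and the grip force at its end, in the units of the state.
- robot.read_state(): the state, without advancing time (a new reading comes with each control period).
- robot.read_camera(name): name is "scene" or "top"; returns a dict with "color" (384x512x3 uint8, red, green, blue), "intrinsics" (3x3 intrinsics, pixels), "pose" (4x4, takes a point from camera to world coordinates). Camera axes: x right, y down, z forward; pixel columns grow to the right and rows downward; lengths in m; the calibration is good to about 2 mm. A picture is of the moment at which its call begins. There is no depth.
- robot.close_job(): hands the job in; it is judged then, once.
The state is a dict: "t": time; "q": joint angles; "dq": joint speeds; "joint_torque": joint torques, N m; "tool_pos": TCP position; "orientation": TCP orientation; "force": force on the tool from outside, world axes, zero at the start; "wrist_torque": the same for the moment, N m; "opening": finger opening in m; "gripper_force": force on a finger pad.
Only numpy, scipy, OpenCV 4.12 (cv2) and the standard library are available. Lean on these libraries where they do the work, as an engineer would, in place of code of your own. Each camera call takes 0.05 s, during which the arm holds its last target. There are 200 camera calls.

## Task

Pull the deep drawer (the one of the wider drawer unit, with the long bar handle) all the way out to its stop. Then take the two-pole breaker, the one of middle width among the three on the bench, and set it down on the floor of that drawer without dropping it in; leave the drawer fully out.

Things in the scene. Friction and masses are not known exactly. Their poses are not given: they have to be found in the camera images.
- deep_drawer (a joint): Slide of the deep drawer, m: 0 shut, 0.145 fully out at its stop; starts up to 0.025 ajar; slides level, 2 N friction, stays where left. It is the only drawer of the wider grey unit (180 mm wide, 220 deep, 120 high, bare top). The other unit beside it is 130 mm wide, has three shallow drawers with 50 mm handles and a multimeter on top.
- deep_drawer_handle (a point): Middle of the deep drawer's handle: a level round aluminium bar, 11 mm thick, 100 mm long, on two posts 84 mm apart; its axis is 40 mm in front of the white drawer front, 98 mm above the table and 22 mm below the unit's top. x points into the unit (pull towards -x), y along the bar, z up. Nothing is in the drawer's way.
- deep_drawer_floor (a point): On the deep drawer's inner floor, moving with it, 130 mm behind the bar (+x), 77 mm below it, 21 mm above the table; axes as the handle's. Drawer fully out, it is the centre of the free floor clear of the unit, 140 x 140 mm. Side walls rise 73 mm above the floor, the front panel 87, the unit's top 99.
- breaker: Two-pole breaker, white plastic, about 0.2 kg, standing on its back, two black toggles up. Origin: centre of the underside, z up. Base 83 mm long (x), 36 wide (y), 48 high; on its middle a nose 46 long (x), 36 wide, up to 62 mm; toggles up to 71. Grip across the 36 mm. Two like ones stand near, same length and height, but 18 mm (one toggle) and 72 mm (four toggles) wide.
Not all that is in view belongs to the job. Leave any blue or orange look-alike of the breaker alone.

How it is judged:
By the outcome, as a careful person would: the job done as asked, in the order asked, and still so for the second after the job is handed in, with the robot touching nothing.
It also fails if it takes over 54 s, if anything falls off the work surface, if the arm or the gripper's body presses on something with over 40 N, if the wrist force passes 120 N, or if a joint passes its speed limit or range.

## Working session

There is one attempt and no reset: what is moved stays moved. The work goes in short steps, Python scripts to look and compute and a shell command to move; the robot and the scene stay as the last step left them, time stands still between calls to the robot, and variables do not carry over. Pictures are saved under pics/ and viewed, at most 10 in all, crops included, and the job is handed in when it is done.

```bash
mkdir -p pics; ls; cat > h.py <<'E'
import numpy as np, cv2
from scipy.spatial.transform import Rotation as R
from plant import robot
def ray(c,u,v,z):
    K=c["intrinsics"];P=c["pose"];d=P[:3,:3]@np.linalg.solve(K,[u,v,1.]);o=P[:3,3]
    return o+d*(z-o[2])/d[2]
def proj(c,p):
    P=c["pose"];q=P[:3,:3].T@(np.array(p)-P[:3,3]);q=c["intrinsics"]@q;return q[:2]/q[2]
E
python3 - <<'E'
from h import *
for n in("scene","top"):
    c=robot.read_camera(n);cv2.imwrite(f"pics/{n}0.png",c["color"][...,::-1]);print(n,c["intrinsics"][0,0],c["pose"].round(3).tolist())
s=robot.read_state();print(s)
E
```

```text
pics
scene 358.5245377391414 [[0.782, 0.393, -0.484, 0.995], [0.623, -0.465, 0.629, -0.653], [0.022, -0.793, -0.609, 0.646], [0.0, 0.0, 0.0, 1.0]]
top 403.7881623206945 [[0.024, -0.997, 0.077, 0.461], [-1.0, -0.024, 0.011, -0.047], [-0.009, -0.077, -0.997, 1.202], [0.0, 0.0, 0.0, 1.0]]
{'t': 0.1, 'q': array([-1.33041510e+00,  1.31094015e-01,  1.48921395e+00, -4.13858861e-05,
        1.52299624e+00, -8.53977287e-02]), 'dq': array([-0.00055009, -0.00131368, -0.00292315,  0.00147314,  0.00094981,
        0.00031101]), 'joint_torque': array([ 8.78354149e-04, -5.61343324e+01, -4.93095016e+01,  7.69993477e-02,
        2.91594921e-02, -5.97064763e-05]), 'tool_pos': array([ 0.19194546, -0.56805552,  0.3017633 ]), 'orientation': array([-3.09832562e+00, -5.09199332e-01,  2.72716930e-04]), 'force': array([ 0.74183207,  0.21072132, -0.46098445]), 'wrist_torque': array([ 0.04090432, -0.04670123, -0.00116198]), 'gripper_force': 0.0, 'opening': 0.09301705395678868}
```

View pics/scene0.png

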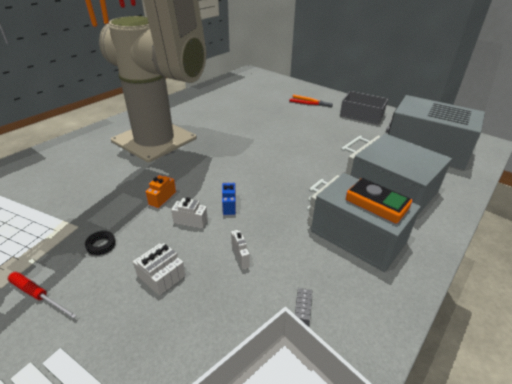

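View pics/top0.png

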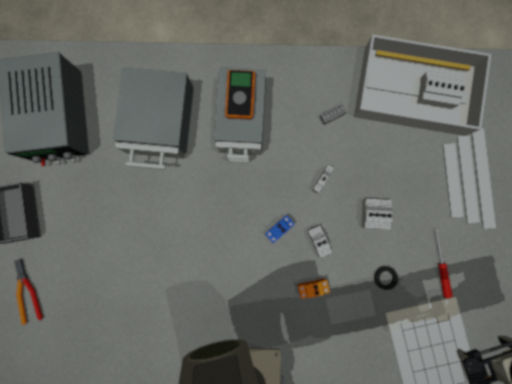

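The top view shows the wide unit at about (152,112) with its bar at (147,164). The narrow unit with the multimeter is at (240,110).

What could be taken for the breaker (top view):
- white at (320,240)
- narrow white at (323,178)
- wide white at (378,213)
- blue at (280,228)
- orange at (313,288)

I choose the white one at (320,240), which is (190,213) in the scene view. Next I check it in a crop and measure.

```bash
python3 - <<'E'
from h import *
c=robot.read_camera("top");im=c["color"]
s=robot.read_camera("scene")
a=cv2.resize(im[140:270,270:400],(390,390),interpolation=2);b=cv2.resize(im[130:180,110:240],(390,150),interpolation=2)
d=cv2.resize(s["color"][185:240,160:290],(400,170),interpolation=2);e=cv2.resize(s["color"][125:205,300:400],(400,320),interpolation=2)
out=np.zeros((560,800,3),np.uint8);out[:390,:390]=a;out[400:550,:390]=b;out[:170,400:]=d;out[180:500,400:]=e
cv2.imwrite("pics/crop.png",out[...,::-1])
hsv=cv2.cvtColor(im,cv2.COLOR_RGB2HSV)
m=((hsv[...,2]>150)&(hsv[...,1]<50)).astype(np.uint8)
n,l,st,ce=cv2.connectedComponentsWithStats(m)
for i in range(1,n):
    if 25<st[i,4]<3000:
        r=cv2.minAreaRect(np.argwhere(l==i)[:,::-1].astype(np.float32))
        pts=cv2.boxPoints(r)
        print(st[i],ce[i].round(1),"rect",np.round(r[0],1),np.round(r[1],1),round(r[2],1),[ray(c,*p,.06)[:2].round(3).tolist() for p in pts])
E
```

```text
[ 367   52   95   41 1631] [399.8  74.9] rect [412.7  77.9] [92.6 33.3] 12.5 [[0.876, -0.332], [0.974, -0.352], [0.919, -0.613], [0.823, -0.591]]
[428  87  35   8  87] [444.   90.5] rect [444.9  90.5] [34.5  3. ] 9.5 [[0.865, -0.515], [0.874, -0.517], [0.859, -0.614], [0.851, -0.613]]
[ 362   89  100   35 1553] [406.9 106.7] rect [412.3 106.5] [99.7 19.2] 9.9 [[0.808, -0.325], [0.863, -0.334], [0.819, -0.616], [0.764, -0.606]]
[425  95  35   8 103] [441.5  98.2] rect [441.9  98.3] [34.4  3. ] 9.5 [[0.842, -0.507], [0.851, -0.508], [0.836, -0.605], [0.828, -0.603]]
[475 131  19  96 799] [483.7 179.5] rect [483.6 178.9] [95.8  8.5] 83.2 [[0.743, -0.645], [0.747, -0.669], [0.476, -0.696], [0.473, -0.673]]
[460 138  18  84 726] [468.3 179.3] rect [468.6 179.1] [83.7  9.1] 83.4 [[0.724, -0.604], [0.728, -0.63], [0.491, -0.653], [0.488, -0.628]]
[217 143  42   5 112] [236.9 144.7] rect [237.5 144.7] [41.2  2.6] 3.0 [[0.689, 0.088], [0.696, 0.087], [0.693, -0.03], [0.685, -0.03]]
[117 144  60   8 160] [146.4 147.3] rect [146.5 147.3] [59.3  2.7] 5.4 [[0.68, 0.375], [0.687, 0.375], [0.675, 0
[... 438 characters left out ...]
4]]
[403 321   8   7  43] [406.2 324. ] rect [406.5 324. ] [6. 7.] 90.0 [[0.208, -0.442], [0.209, -0.462], [0.193, -0.462], [0.192, -0.442]]
[391 323  16  39 256] [398.1 340. ] rect [398.5 342.1] [37.9  8. ] 76.6 [[0.198, -0.407], [0.203, -0.428], [0.105, -0.452], [0.099, -0.431]]
[429 326   9  12  58] [433.2 330.5] rect [433.6 331.7] [12.3  6.3] 71.6 [[0.195, -0.513], [0.2, -0.529], [0.169, -0.54], [0.163, -0.523]]
[417 328  10  17  91] [422.1 335.3] rect [422.4 336.1] [15.5  7. ] 71.6 [[0.186, -0.48], [0.192, -0.498], [0.153, -0.511], [0.147, -0.493]]
[405 331  11  17 106] [410.4 338.5] rect [410.5 339. ] [16.2  7.3] 76.0 [[0.179, -0.448], [0.184, -0.467], [0.142, -0.478], [0.137, -0.458]]
```

View pics/crop.png

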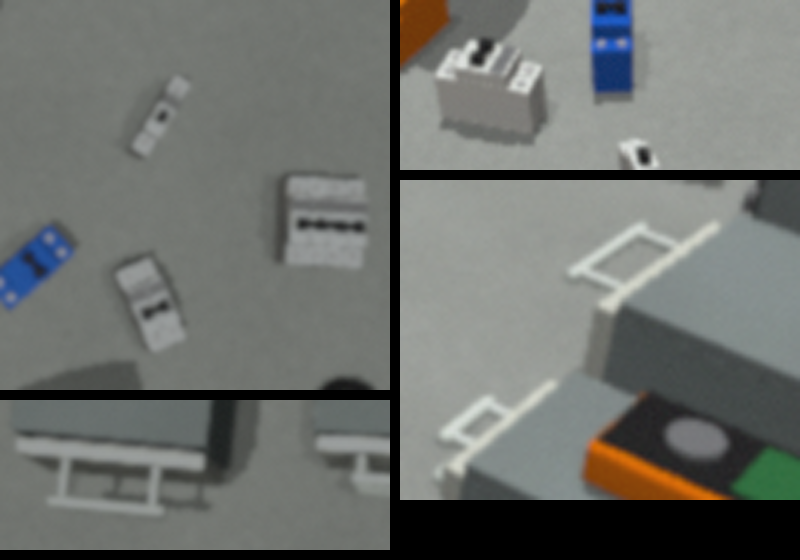

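The crop confirms the white breaker with two toggles. Its top corners in the top image are about (308.3,229.3), (320.7,225), (332,251.7) and (320.7,256.7). The bar runs from (126,164) to (164,167).

```bash
python3 - <<'E'
from h import *
c=robot.read_camera("top")
for p in [(308.3,229.3),(320.7,225),(332,251.7),(320.7,256.7)]: print(ray(c,*p,.048)[:2].round(4))
for p in [(126.2,164),(164,167)]: print(ray(c,*p,.098)[:2].round(4))
# bar by local brightness
im=c["color"].astype(float).mean(2)
for u in range(130,162,6):
    col=im[158:172,u]; w=np.clip(col-np.median(col)-8,0,None); v=(w*np.arange(158,172)).sum()/w.sum(); print(u,round(v,2),ray(c,u,v,.1)[:2].round(4))
# breaker: bright mask in window
w=im[218:264,300:340]; m=(w>145).astype(np.uint8);m=cv2.morphologyEx(m,cv2.MORPH_CLOSE,np.ones((5,5)))
n,l,st,ce=cv2.connectedComponentsWithStats(m); i=1+st[1:,4].argmax()
r=cv2.minAreaRect(np.argwhere(l==i)[:,::-1].astype(np.float32)); b=cv2.boxPoints(r)+[300,218]
print(r,st[i]); print([ray(c,*p,.05)[:2].round(4) for p in b])
s=robot.read_state();print(R.from_rotvec(s["orientation"]).as_matrix().round(3))
E
```

```text
[ 0.4543 -0.1789]
[ 0.4673 -0.214 ]
[ 0.3927 -0.2469]
[ 0.3779 -0.2151]
[0.6222 0.3325]
[0.6163 0.2274]
130 162.64 [0.626  0.3215]
136 163.98 [0.6226 0.3047]
142 164.52 [0.6215 0.2881]
148 165.18 [0.6201 0.2714]
154 165.77 [0.6188 0.2547]
160 166.0 [0.6185 0.2381]
((23.90000343322754, 31.800003051757812), (8.497057914733887, 10.733125686645508), 63.43495178222656) [18 27 13 11 91]
[array([ 0.4011, -0.2046]), array([ 0.4152, -0.2316]), array([ 0.3941, -0.2425]), array([ 0.38  , -0.2156])]
[[ 0.947  0.32  -0.   ]
 [ 0.32  -0.947  0.001]
 [ 0.    -0.001 -1.   ]]
```

Measurements:
- **Breaker:** centre about (0.423, -0.214), long axis at yaw 24.6°.
- **Bar:** middle about (0.6195, 0.280), unit yaw about -3.8°.

First I turn so that tool y points along unit +x, then move above the bar with the fingers part open.

```bash
python3 -m jog '0.32 0 0 0 -6.75;0.32 0 0 0 -6.75;0.32 0 0 0 -6.75;0.32 0 0 0 -6.75;0.32 0 0 0 -6.75;0.32 0 0 0 -6.75;0.32 0 0 0 -6.75;0.32 0 0 0 -6.75;0.32 0 0 0 -6.75;0.32 0 0 0 -6.75' >/dev/null
python3 -m jog '0.32 0.0312 0.0133 0 0;0.32 0.0312 0.0133 0 0;0.32 0.0312 0.0133 0 0;0.32 0.0312 0.0133 0 0;0.32 0.0312 0.0133 0 0;0.32 0.0312 0.0133 0 0;0.32 0.0312 0.0133 0 0;0.32 0.0312 0.0133 0 0;0.32 0.0312 0.0133 0 0;0.32 0.0312 0.0133 0 0' 
python3 -m jog '0.32 0.0312 0.0133 0 0;0.32 0.0312 0.0133 0 0;0.32 0.0312 0.0133 0 0;0.32 0.0312 0.0133 0 0;0.32 0.0312 0.0133 0 0;0.32 0.0312 0.0133 0 0;0.32 0.0312 0.0133 0 0;0.32 0.0312 0.0133 0 0;0.32 0.0312 0.0133 0 0;0.32 0.0312 0.0133 0 0' >/dev/null
python3 -m jog '0.32 0.0312 0.0133 0 0;0.32 0.0312 0.0133 0 0;0.32 0.0312 0.0133 0 0;0.32 0.0312 0.0133 0 0;0.32 0.0312 0.0133 0 0;0.32 0.0312 0.0133 0 0;0.32 0.0312 0.0133 0 0;0.32 0.0312 0.0133 0 0;0.32 0 0 0 0;0.32 0 0 0 0'
python3 - <<'E'
from h import *
s=robot.read_state();M=R.from_rotvec(s["orientation"]).as_matrix();print(M.round(3),s["q"].round(2))
print((M.T@(np.array([.6195,.280,.163])-s["tool_pos"])).round(4))
c=robot.read_camera("scene");cv2.imwrite("pics/s1.png",cv2.resize(c["color"][60:240,230:470],(800,600),interpolation=2)[...,::-1])
E
```

```text
t: 1.92
tool_pos: [0.346, -0.2645, 0.3028]
orientation: [2.295, 2.145, 0.0]
force: [0.8, -0.7, 0.7]
opening: 0.0298
gripper_force: 0.0
t: 3.58
tool_pos: [0.6219, 0.2799, 0.3009]
orientation: [-2.291, -2.148, 0.004]
force: [0.2, 0.2, -0.2]
opening: 0.0296
gripper_force: 0.0
[[ 0.065  0.998 -0.002]
 [ 0.998 -0.065 -0.001]
 [-0.001 -0.002 -1.   ]] [0.35 0.36 1.23 0.   1.56 0.41]
[ 1.000e-04 -2.100e-03  1.379e-01]
```

View pics/s1.png

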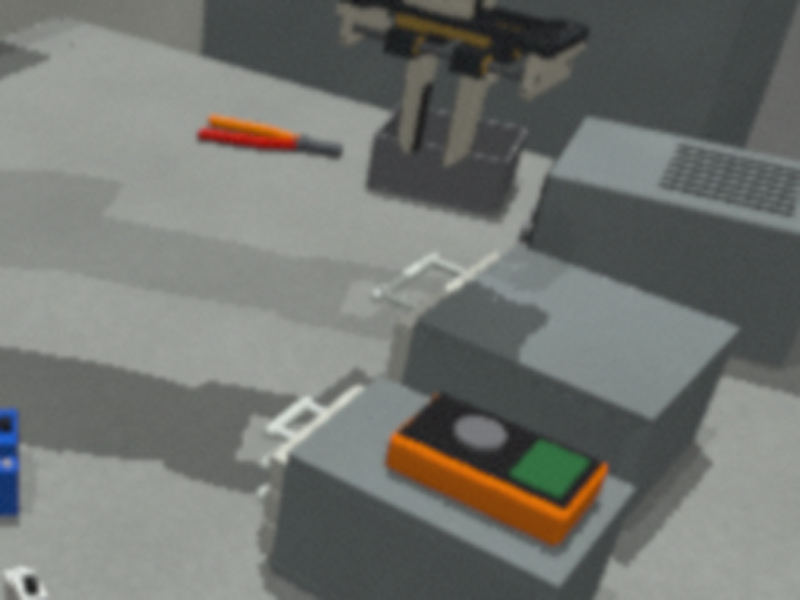

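The gripper hangs over the bar. The bar's ends are at scene pixels (343.1,148.5) and (360.8,137.4), so I cross-check against those.

```bash
python3 - <<'E'
from h import *
c=robot.read_camera("scene")
for p in [(343.1,148.5),(360.8,137.4)]: print(ray(c,*p,.098).round(4))
E
```

```text
[0.6197 0.2285 0.098 ]
[0.6297 0.3257 0.098 ]
```

The two views agree to within 5 mm. I go down and watch the force.

```bash
python3 -m jog '0.32 0 0 0.02 0;0.32 0 0 0.02 0;0.32 0 0 0.015 0;0.32 0 0 0.01 0;0.32 0 0 0.01 0;0.32 0 0 0.01 0;0.32 0 0 0.01 0'
python3 -m jog '0.32 0 0 0.01 0;0.32 0 0 0.01 0;0.32 0 0 0.01 0;0.32 0 0 0.01 0;0.32 0 0 0.003 0;0.32 0 0 0 0'
python3 -m jog '0 0 0 0 0;0 0 0 0 0;0 0 0 0 0;0 0 0 0 0;0 0 0 0 0;0 0 0 0 0' 25
```

```text
t: 4.27
tool_pos: [0.6224, 0.278, 0.2081]
orientation: [2.295, 2.145, 0.002]
force: [0.1, 0.0, -0.1]
opening: 0.0297
gripper_force: 0.0
t: 4.77
tool_pos: [0.6213, 0.2781, 0.1629]
orientation: [-2.294, -2.145, 0.004]
force: [-0.2, -0.3, 0.6]
opening: 0.0299
gripper_force: 0.0
t: 5.27
tool_pos: [0.6224, 0.2785, 0.1657]
orientation: [2.294, 2.146, 0.002]
force: [-1.6, 0.2, 4.0]
opening: 0.0104
gripper_force: 25.0
```

Gripped at about 11 mm, the bar's thickness. Now I pull along -tool y, slowing towards the end.

```bash
python3 -m jog '0 0 -0.01 0 0;0 0 -0.015 0 0;0 0 -0.015 0 0;0 0 -0.015 0 0;0 0 -0.015 0 0;0 0 -0.015 0 0;0 0 -0.01 0 0;0 0 -0.01 0 0;0 0 -0.01 0 0'
python3 -m jog '0 0 -0.004 0 0;0 0 -0.003 0 0'
python3 -m jog '0 0 -0.003 0 0;0 0 -0.002 0 0'
python3 -m jog '0 0 -0.003 0 0;0 0 -0.002 0 0'
```

```text
t: 6.02
tool_pos: [0.5075, 0.2865, 0.1656]
orientation: [2.294, 2.145, 0.004]
force: [2.8, 3.8, 2.9]
opening: 0.0101
gripper_force: 25.0
t: 6.18
tool_pos: [0.5003, 0.287, 0.1656]
orientation: [2.294, 2.146, 0.003]
force: [2.9, 3.6, 3.5]
opening: 0.0102
gripper_force: 25.0
t: 6.35
tool_pos: [0.4957, 0.2874, 0.1656]
orientation: [2.294, 2.146, 0.003]
force: [1.4, 3.6, 5.1]
opening: 0.0099
gripper_force: 25.0
t: 6.52
tool_pos: [0.4909, 0.2877, 0.1656]
orientation: [2.295, 2.146, 0.003]
force: [2.2, 4.7, 5.1]
opening: 0.01
gripper_force: 25.0
```

```bash
python3 -m jog '0 0 -0.003 0 0;0 0 -0.003 0 0'
python3 -m jog '0 0 -0.003 0 0;0 0 -0.003 0 0'|sed -n 2,4p
python3 -m jog '0 0 -0.002 0 0;0 0 -0.002 0 0'|sed -n 2,4p
```

```text
t: 6.68
tool_pos: [0.485, 0.2881, 0.1656]
orientation: [2.295, 2.146, 0.004]
force: [2.4, 5.5, 6.0]
opening: 0.0101
gripper_force: 25.0
tool_pos: [0.4801, 0.2884, 0.1657]
orientation: [2.293, 2.144, 0.007]
force: [20.4, 3.6, -8.9]
tool_pos: [0.4794, 0.2884, 0.1658]
orientation: [2.29, 2.14, 0.017]
force: [37.2, 6.6, -21.2]
```

At the stop: the force rose to 37 N after 0.1425 m of travel. I ease the pull, open and lift.

```bash
python3 -m jog '0 0 0.003 0 0;0.32 0 0 0 0;0.32 0 0 0 0;0.32 0 0 0 0;0.32 0 0 0 0'
python3 -m jog '0.32 0 0 -0.01 0;0.32 0 0 -0.015 0;0.32 0 0 -0.025 0;0.32 0 0 -0.03 0;0.32 0 0 -0.03 0;0.32 0 0 -0.03 0;0.6 0 0 0 0'
python3 - <<'E'
from h import *
s=robot.read_state();M=R.from_rotvec(s["orientation"]).as_matrix();print(M.round(3).tolist(),s["q"].round(2))
print((M.T@(np.array([.423,-.2137,.25])-s["tool_pos"])).round(4))
for n in("scene","top"):
    c=robot.read_camera(n);cv2.imwrite(f"pics/{n}2.png",c["color"][...,::-1])
E
```

```text
t: 7.43
tool_pos: [0.4765, 0.2874, 0.1637]
orientation: [-2.294, -2.145, 0.004]
force: [-0.4, -0.2, 0.2]
opening: 0.0286
gripper_force: 0.0
t: 8.02
tool_pos: [0.4793, 0.289, 0.3131]
orientation: [2.292, 2.144, 0.016]
force: [2.0, -0.7, 0.8]
opening: 0.0331
gripper_force: 0.0
[[0.067, 0.998, 0.009], [0.998, -0.067, 0.005], [0.005, 0.009, -1.0]] [ 0.45  0.01  1.6  -0.    1.53  0.52]
[-0.5057 -0.0232  0.0603]
```

View pics/scene2.png

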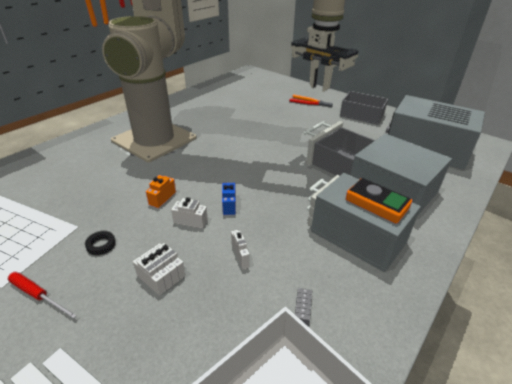

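The drawer stands fully out: in the scene view the handle is at (322,130) and the open floor at (345,145). Next I turn and go over the breaker.

```bash
python3 -m jog '0.65 0 0 0 6.16;0.65 0 0 0 6.16;0.65 0 0 0 6.16;0.65 0 0 0 6.16;0.65 0 0 0 6.16;0.65 0 0 0 6.16;0.65 0 0 0 6.16;0.65 0 0 0 6.16;0.65 0 0 0 6.16;0.65 0 0 0 6.16' >/dev/null
python3 -m jog '0.65 -0.0186 0.031 0 0;0.65 -0.0186 0.031 0 0;0.65 -0.0186 0.031 0 0;0.65 -0.0186 0.031 0 0;0.65 -0.0186 0.031 0 0;0.65 -0.0186 0.031 0 0;0.65 -0.0186 0.031 0 0;0.65 -0.0186 0.031 0 0;0.65 -0.0186 0.031 0 0;0.65 -0.0186 0.031 0 0' >/dev/null
python3 -m jog '0.65 -0.0186 0.031 0 0;0.65 -0.0186 0.031 0 0;0.65 -0.0186 0.031 0 0;0.65 -0.0186 0.031 0 0;0.65 0 0 0.03 0;0.65 0 0 0.03 0;0.65 0 0 0 0;0.65 0 0 0 0'
python3 - <<'E'
from h import *
s=robot.read_state();M=R.from_rotvec(s["orientation"]).as_matrix();print(M.round(3).tolist(),s["q"].round(2))
print((M.T@(np.array([.423,-.2137,.113])-s["tool_pos"])).round(4))
a=robot.read_camera("scene");b=robot.read_camera("top")
o=np.zeros((400,800,3),np.uint8);o[:,:400]=cv2.resize(a["color"][150:250,140:240],(400,400),interpolation=2);o[:,400:]=cv2.resize(b["color"][110:210,100:200],(400,400),interpolation=2)
cv2.imwrite("pics/c3.png",o[...,::-1])
E
```

```text
t: 10.45
tool_pos: [0.4192, -0.2139, 0.2422]
orientation: [-3.065, -0.667, 0.007]
force: [0.2, 0.7, 1.0]
opening: 0.0605
gripper_force: 0.0
[[0.91, 0.416, -0.006], [0.416, -0.91, 0.004], [-0.004, -0.006, -1.0]] [-0.58 -0.18  1.91  0.    1.42  0.56]
[0.004  0.0021 0.1291]
```

View pics/c3.png

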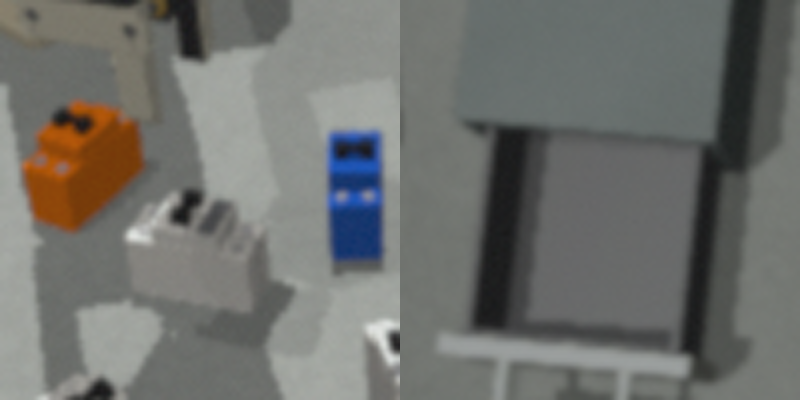

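```bash
python3 - <<'E'
from h import *
a=robot.read_camera("scene");b=robot.read_camera("top")
p,q=[ray(a,*x,0)[:2] for x in[(172.5,221.2),(204.5,228)]]
d=(q-p)/np.linalg.norm(q-p);print(p,q,np.linalg.norm(q-p),np.degrees(np.arctan2(*d[::-1])),(p+q)/2+.018*np.array([-d[1],d[0]]))
p,q=[ray(b,*x,.108)[:2] for x in[(109,197),(172.5,202.5)]];print(p,q,(p+q)/2)
E
```

```text
[ 0.38704251 -0.24337468] [ 0.47008544 -0.20770642] 0.09037893570186553 23.24429635102171 [ 0.42146023 -0.2090016 ]
[0.52906001 0.37161793] [0.5181875  0.19767459] [0.52362376 0.28464626]
```

The two views agree on the breaker at about (0.423, -0.213). I go down and grasp.

```bash
python3 -m jog '0.65 0.004 0.0015 0 0;0.65 0 0 0.02 0;0.65 0 0 0.02 0;0.65 0 0 0.02 0;0.65 0 0 0.02 0;0.65 0 0 0.015 0;0.65 0 0 0.015 0;0.65 0 0 0.01 0;0.65 0 0 0.01 0;0.65 0 0 0 0'
python3 -m jog '0.3 0 0 0 0;0.2 0 0 0 0;0.2 0 0 0 0;0.2 0 0 0 0;0.2 0 0 0 0;0.2 0 0 0 0;0.2 0 0 0 0' 20
```

```text
t: 11.48
tool_pos: [0.4248, -0.2141, 0.1133]
orientation: [-3.068, -0.669, 0.002]
force: [0.5, 0.1, 0.5]
opening: 0.0604
gripper_force: 0.0
t: 12.07
tool_pos: [0.4257, -0.2148, 0.1156]
orientation: [3.069, 0.668, 0.001]
force: [-1.6, 2.4, 6.0]
opening: 0.0358
gripper_force: 20.0
```

Held at 36 mm. I lift, turn to the drawer's axes and carry it over.

```bash
python3 -m jog '0.2 0 0 -0.01 0;0.2 0 0 -0.02 0;0.2 0 0 -0.03 0;0.2 0 0 -0.03 0;0.2 0 0 -0.03 5.7;0.2 0 0 -0.03 5.7;0.2 0 0 -0.03 5.7;0.2 0 0 -0.02 5.7;0.2 0 0 0 5.7'
python3 -m jog '0.2 0.005 -0.018 0 0;0.2 0.0109 -0.036 0 0;0.2 0.0109 -0.036 0 0;0.2 0.0109 -0.036 0 0;0.2 0.0109 -0.036 0 0;0.2 0.0109 -0.036 0 0;0.2 0.0109 -0.036 0 0;0.2 0.0109 -0.036 0 0;0.2 0.0109 -0.036 0 0;0.2 0.0109 -0.036 0 0' >/dev/null
python3 -m jog '0.2 0.0109 -0.036 0 0;0.2 0.0109 -0.036 0 0;0.2 0.0109 -0.036 0 0;0.2 0.0109 -0.036 0 0;0.2 0.006 -0.018 0 0;0.2 0 0 0 0;0.2 0 0 0 0'
python3 - <<'E'
from h import *
s=robot.read_state();M=R.from_rotvec(s["orientation"]).as_matrix();print(M.round(3).tolist(),s["q"].round(2))
print((M.T@(np.array([.610,.2795,.1145+.021])-s["tool_pos"])).round(4))
a=robot.read_camera("scene");b=robot.read_camera("top")
o=np.zeros((400,800,3),np.uint8);o[:,:400]=cv2.resize(a["color"][50:200,280:430],(400,400),interpolation=2);o[:,400:]=cv2.resize(b["color"][100:220,80:200],(400,400),interpolation=2)
cv2.imwrite("pics/c4.png",o[...,::-1])
E
```

```text
t: 12.82
tool_pos: [0.4266, -0.2157, 0.321]
orientation: [3.135, -0.115, 0.011]
force: [0.6, -0.3, -2.1]
opening: 0.0357
gripper_force: 20.0
t: 14.23
tool_pos: [0.6118, 0.2785, 0.314]
orientation: [3.139, -0.105, -0.002]
force: [-0.8, -1.0, -3.0]
opening: 0.0358
gripper_force: 20.0
[[0.998, -0.067, -0.001], [-0.067, -0.998, -0.001], [-0.001, 0.001, -1.0]] [ 0.35  0.32  1.25 -0.    1.57  1.99]
[-0.0016 -0.0011  0.1785]
```

View pics/c4.png

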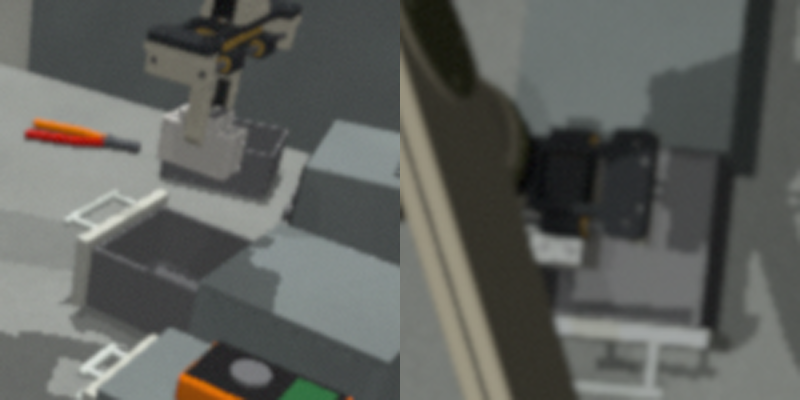

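The breaker hangs level over the open drawer; in the left crop it is at (200,140) and the drawer at (170,245). I lower it, slowing near the floor and watching the force.

```bash
python3 -m jog '0.2 -0.0016 -0.001 0.02 0;0.2 0 0 0.025 0;0.2 0 0 0.025 0;0.2 0 0 0.025 0;0.2 0 0 0.025 0;0.2 0 0 0.02 0;0.2 0 0 0.015 0;0.2 0 0 0.01 0;0.2 0 0 0 0'
python3 -m jog '0.2 0 0 0.003 0;0.2 0 0 0.003 0;0.2 0 0 0.001 0;0.2 0 0 0 0'
python3 -m jog '0.2 0 0 0.002 0;0.2 0 0 0 0'
```

```text
t: 15.08
tool_pos: [0.6095, 0.2775, 0.1474]
orientation: [3.138, -0.109, -0.005]
force: [0.0, -0.4, -2.4]
opening: 0.0357
gripper_force: 20.0
t: 15.42
tool_pos: [0.6111, 0.279, 0.1437]
orientation: [-3.139, 0.108, -0.002]
force: [0.1, -0.2, -3.4]
opening: 0.0361
gripper_force: 20.0
t: 15.58
tool_pos: [0.6107, 0.2789, 0.141]
orientation: [-3.14, 0.108, -0.001]
force: [-0.2, -0.6, -2.9]
opening: 0.0358
gripper_force: 20.0
```

```bash
python3 -m jog '0.2 0 0 0.002 0;0.2 0 0 0 0'|sed -n '2p;4p'
python3 -m jog '0.2 0 0 0.002 0;0.2 0 0 0 0'|sed -n '2p;4p'
python3 -m jog '0.2 0 0 0.0015 0;0.2 0 0 0 0'|sed -n '2p;4p'
```

```text
tool_pos: [0.6105, 0.2788, 0.1384]
force: [-1.3, 0.0, -3.0]
tool_pos: [0.6107, 0.2789, 0.1367]
force: [-1.0, -0.7, -2.8]
tool_pos: [0.6113, 0.2788, 0.1366]
force: [-1.2, -1.7, 4.5]
```

It touches the floor: the force went from -3 to +4.5 N. I release gently, lift and look.

```bash
python3 -m jog '0.55 0 0 0 0;0.55 0 0 0 0;0.55 0 0 0 0;0.55 0 0 0 0'
python3 -m jog '0.55 0 0 -0.01 0;0.55 0 0 -0.02 0;0.55 0 0 -0.03 0;0.55 0 0 -0.04 0;0.55 0 0 -0.04 0;0.55 0 0 -0.04 0;0.55 0 0 -0.03 0;0.55 0 0 0 0'
python3 -m jog '0.55 -0.01 0.03 0 0;0.55 -0.01 0.035 0 0;0.55 -0.01 0.035 0 0;0.55 -0.01 0.035 0 0;0.55 -0.01 0.035 0 0;0.55 -0.01 0.035 0 0;0.55 -0.01 0.035 0 0;0.55 -0.01 0.035 0 0;0.55 0 0.02 0 0;0.55 0 0 0 0'
python3 - <<'E'
from h import *
a=robot.read_camera("scene");b=robot.read_camera("top")
o=np.zeros((400,800,3),np.uint8);o[:,:400]=cv2.resize(a["color"][70:220,280:430],(400,400),interpolation=2);o[:,400:]=cv2.resize(b["color"][100:220,80:200],(400,400),interpolation=2)
cv2.imwrite("pics/c5.png",o[...,::-1])
E
```

```text
t: 16.42
tool_pos: [0.6105, 0.2788, 0.1351]
orientation: [3.14, -0.108, -0.0]
force: [-0.6, 0.4, -0.3]
opening: 0.0508
gripper_force: 0.0
t: 17.08
tool_pos: [0.6126, 0.2796, 0.3562]
orientation: [-3.134, 0.107, -0.021]
force: [0.7, 0.2, 1.4]
opening: 0.0512
gripper_force: 0.0
t: 17.92
tool_pos: [0.5098, -0.0135, 0.346]
orientation: [3.138, -0.114, 0.002]
force: [-0.4, -0.2, 0.5]
opening: 0.0508
gripper_force: 0.0
```

View pics/c5.png

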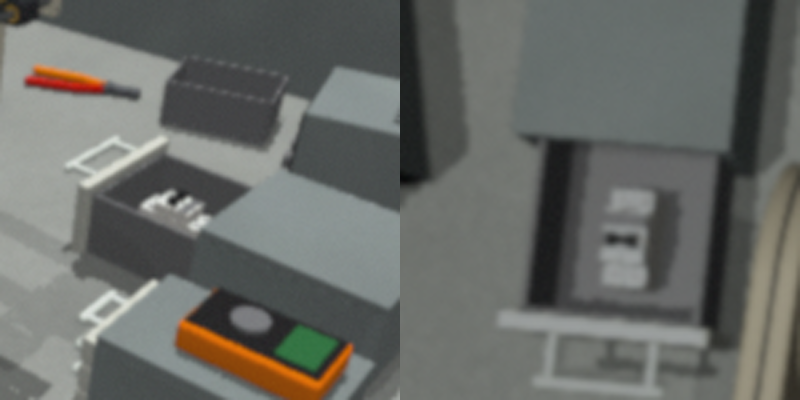

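The breaker stands upright in the middle of the drawer floor; in the right crop it is at (625,240). The drawer front is where it was, at top px (110,195). I hand in.

```bash
python3 -c "
from plant import robot
print(robot.close_job())"
```

```text
the job is handed in; nothing more can be done
None
```

I pulled the deep drawer out to its stop, set the two-pole breaker upright on its floor, and handed the job in with the drawer still fully out, about 18 s into the 54 s allowed.

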